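# Shut the vacuum box and draw its sprung pump rod to the setting mark

## Robot

A 6-joint arm with a two-finger parallel gripper is mounted at the origin on a cart in front of the work surface, level with it; the furniture and walls round the work are solid. World frame = base frame: x ahead of the robot, y to its left, z up, the work surface at z = 0. Lengths are in m, angles in degrees, forces in N, time in s.
With the tool pointing down it reaches from about 0.25 to 0.725 m from the base axis. Payload 9.7 kg.
Tool frame: the origin (TCP) lies midway between the tips of the shut fingers; the grasp point (between the pads) lies 19 mm behind it (bot.pinch_z is the distance from the TCP to the grasp point, in m); z points along the fingers, y is the line along which they close (so a half turn about z gives the same grasp; the last joint's range is limited). The gripper opens to 85 mm and grips with 20 to 120 N. Pads are 22 mm wide; open, the fingers measure 114 mm over their backs; the gripper's body (76 mm by 85 mm) begins 54 mm behind the grasp point. The pads swing forward as they close: fully open they stand 13 mm farther back than shut.
Start: joints at [-69.099, 4.979, 10.078, 95.1, 0, 90], TCP at [0.196, -0.514, 0.231] pointing down, gripper open.
Joint ranges: [-179.16, 179.16], [-48.56, 103.87], [-65.8, 70.77], [-126.05, 130.52], [-82.76, 87.17], [-180, 180]. Speed limits (degrees/s): [127.2, 127.2, 147.25, 180, 180, 180].

## Interface

Orientations are given as [roll, pitch, yaw] about the fixed x, y, z axes, in that order (R = Rz(yaw) Ry(pitch) Rx(roll)).
In Python, from workcell import sensors, camera, camera_params, ticket, bot gives the robot as it stands.
- The arm moves only by the shell command python3 -m jog 'ROWS' [FORCE]. ROWS is JSON, a list that holds one entry, the list of rows, each a list of 5 numbers: the shift along the world's x, y, z in units of 50 mm (1.0 is 50 mm), then the turn about the world's z in units of 5 degrees (1.0 is 5 degrees), then the opening, from 0 (shut) to 1 (fully open). In form: [[[tx, ty, tz, yaw, grip], ...]]. A call has 1 to 8 rows; each row shifts and turns the commanded pose from where the row before left it; what a row does not reach is not made up. A row lasts 1/10 s, in which the tool goes at most 50 mm and 8.59 degrees, less where a joint would pass 70% of its speed; a pose out of reach is approached as far as the arm can. A call is refused whole if a number of a shift passes 1 or a number of a turn 1, either way. A call with a gripper value outside its range is refused whole. The fingers move at their own pace and stop on an object; FORCE is the grip in N (left out, the last holds). Time passes only in rows, so rows that do not move let the fingers close. It gives the time, the measured TCP pose, the force, the opening and the grip force at its end, in the units of the state.
- sensors.get_obs(): the state, without advancing time (a new reading comes with each control period).
- camera(name): name is "side" or "top"; returns the picture (384x512x3 uint8, blue, green, red); there is no depth.
- camera_params(name): a dict with "fx", "fy", "cx", "cy" (pixels), "k1" (the pictures are not rectified: a ray, as slopes to the right and down, at radius r is drawn at 1 + k1 r^2 times it, then the intrinsics apply), "T" (4x4, takes a point from camera to world coordinates). Camera axes: x right, y down, z forward; pixel columns grow to the right and rows downward; lengths in m; the calibration is good to about 2 mm. A picture is of the moment at which its call begins. camera_params takes no time and is no camera call.
- ticket.job_done(): hands the job in; it is judged then, once.
The state is a dict: "time": time; "q": joint angles; "qd": joint speeds; "joint_efforts": joint torques, N m; "ee_pos": TCP position; "tcp_rot": TCP orientation; "wrist_force": force on the tool from outside, world axes, zero at the start; "torque": the same for the moment, N m; "opening": finger opening in m; "grasp_force": force on a finger pad.
Only numpy, scipy, OpenCV 4.12 (cv2) and the standard library are available. Lean on these libraries where they do the work, as an engineer would, in place of code of your own. Each camera call takes 0.05 s, during which the arm holds its last target. There are 200 camera calls.

## Task

The sample jars are already in the small bench vacuum box: first shut its hinged lid fully. Then take the upright handle of the sprung draw rod beside the box, pull the rod out until its pointer stands level with the steel fin of the setting mark on the rail, and hold it there against the spring: finish while still holding the handle, because the rod runs back if let go. Leave the setting mark where it is set, and do not disturb the beaker, the capped tube or the small tube rack that stand near.

Things in the scene. Friction and masses are not known exactly. Their poses are not given: they have to be found in the camera images.
- vacuum_box: The apparatus, fixed to the bench: foot plate, open aluminium box (120 x 140 mm, rim 82 mm up) and, 105 mm to its +y side, a lying pump barrel (top 64 mm up). Origin: on the bench under the box's centre; x is level, from the front of the box to its hinge side; z up. The draw rod slides out along -x. A tall machine stands close on the robot's right: swing the arm in drawn back, from front or left.
- lid (a joint): Hinge angle of the lid, rad: 0 shut flat on the box, grows as it opens upward; starts between 0.6 and 1.1. The lid is a clear plate in an aluminium frame, 124 x 144 x 8 mm, with a 40 mm wide black tab on its front edge reaching 16 mm further. The hinge is stiff: the lid stays at whatever angle it is left, and a push of about 2 N at the front edge turns it.
- lid_hinge (a point): Middle of the lid's hinge line on the far (+x) rim of the box, 87 mm above the bench. The hinge line runs along the apparatus's y axis.
- lid_edge (a point): Point on the upper (outer) face of the lid at the middle of its front edge, 118 mm from the hinge line; 91 mm above the bench when shut.
- draw_rod (a joint): How far the draw rod is pulled out of the barrel, m: 0 fully in, as at the start; the stop is at 0.075. A spring pulls it in with 4 N at 0 and 1 N more for every 10 mm.
- pull_handle: The draw rod and the upright black handle on its outer end. The handle is a round post 16 mm in diameter with a 19 mm cap, standing from the rod (45 mm above the bench) to 119 mm above the bench. It can be gripped from above in any direction. Origin on the rod's axis, 45 mm above the bench; axes as the apparatus.
- handle_grip (a point): Middle of the part of the handle to grip, on its axis, 50 mm above the rod's axis, 95 mm above the bench. With the rod in, it lies 105 mm in front (-x) and 105 mm to the +y side of the apparatus's origin, 53 mm in front of the barrel's mouth.
- pointer_tip (a point): Tip of the thin dark pointer that sticks out sideways (+y) from the rod under the handle, 45 mm above the bench; it moves with the rod.
- setting_mark (a joint): Where the setting mark stands on its rail, m: exactly the value of joint draw_rod at which the pointer is level with the mark. Between 0.022 and 0.055.
- mark_fin (a point): The setting mark's 3 mm thick upright steel fin, on a black rider that sits on the rail beside the rod. The point lies at the pointer's height, 3 mm beyond its tip, on the fin's mid-plane; pointer and fin are level when they have the same position along the apparatus's x axis. The pointer does not touch the fin.
- beaker_mid (a point): Bystander: centre, half-way up, of an empty beaker 55 mm in diameter and 70 mm high.
- tube_mid (a point): Bystander: centre, half-way up, of a standing capped tube 34 mm in diameter and 115 mm high.
- rack_mid (a point): Bystander: centre, half-way up, of a small empty tube rack, light sides and black top, 92 x 25 x 32 mm (x, y, z).

How it is judged (in metres and radians):
On the way, in this order (a step that is already met when the one before it is completed fails the run):
1. the lid is shut, with the rod still in (value of joint lid below 0.04 rad and value of joint draw_rod below 0.01 m), for 0.2 s.
2. the rod is held with its pointer at the setting mark (x of pointer_tip in the frame of mark_fin between -0.004 and 0.004 m and contact force between the fingers and pull_handle above 2 N), for 0.5 s.
At the end, for the whole second after the job is handed in: The lid is shut (within 0.04 rad), the rod's pointer stands within 4 mm of the setting mark's fin along the rod, at rest, and the fingers still bear on the handle with more than 2 N, holding the rod against its spring (all of step 2 and value of joint lid below 0.04 rad and value of joint draw_rod above 0.015 m and velocity of joint draw_rod between -0.01 and 0.01 m/s); the arm keeps its last pose, push and grip.
It fails at once if the rod is pulled out while the lid is open (value of joint draw_rod above 0.012 m and value of joint lid above 0.08 rad).
It fails at once if the setting mark is shifted by more than 3 mm (distance of mark_fin from where it was at the start of the episode above 0.003 m).
It fails at once if a bystander is moved by more than 20 mm or tipped (distance of any of beaker_mid, tube_mid, rack_mid from where it was at the start of the episode above 0.02 m).
It also fails if it takes over 51 s, if anything falls off the work surface, if the arm or the gripper's body presses on something with over 40 N, if the wrist force passes 120 N, or if a joint passes its speed limit or range.

## Working session

There is one attempt and no reset: what is moved stays moved. The work goes in short steps, Python scripts to look and compute and a shell command to move; the robot and the scene stay as the last step left them, time stands still between calls to the robot, and variables do not carry over. Pictures are saved under pics/ and viewed, at most 10 in all, crops included, and the job is handed in when it is done.

```bash
mkdir -p pics; ls
python3 - <<'E'
from workcell import sensors,camera,camera_params,bot
import cv2
for n in("side","top"):
    cv2.imwrite(f"pics/{n}0.png",cv2.resize(camera(n),None,fx=1.5,fy=1.5,interpolation=cv2.INTER_CUBIC)); p=camera_params(n); print(n,p)
o=sensors.get_obs(); print(o["ee_pos"],o["tcp_rot"],o["time"],o["opening"],bot.pinch_z)
E
```

```text
pics
side {'fx': 461.8301901423031, 'fy': 461.8301901423031, 'cx': 257.9207504355244, 'cy': 195.09445752600016, 'k1': 0.04747246928217166, 'T': array([[-0.69936095, -0.58074158,  0.41669349,  0.17722275],
       [-0.71460825,  0.58044608, -0.3904067 ,  0.57887187],
       [-0.0151427 , -0.57080781, -0.82094405,  0.86183678],
       [ 0.        ,  0.        ,  0.        ,  1.        ]])}
top {'fx': 357.89168846125216, 'fy': 357.89168846125216, 'cx': 252.8247523255291, 'cy': 187.44330903127903, 'k1': 0.02526808452938498, 'T': array([[-0.01538193, -0.99048781,  0.13673808,  0.41776823],
       [-0.99973058,  0.01285762, -0.01932503,  0.2352211 ],
       [ 0.01738308, -0.13699849, -0.99041872,  0.93669707],
       [ 0.        ,  0.        ,  0.        ,  1.        ]])}
[ 0.19616266 -0.51360027  0.23066048] [-1.79931196e+02 -1.00730836e-03  2.09028423e+01] 0.1 0.08539249279239274 0.0187
```

View pics/side0.png

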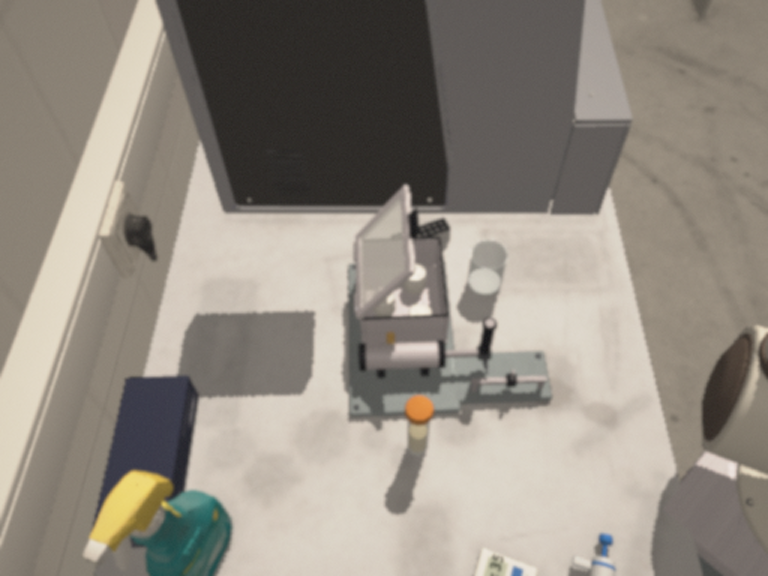

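View pics/top0.png

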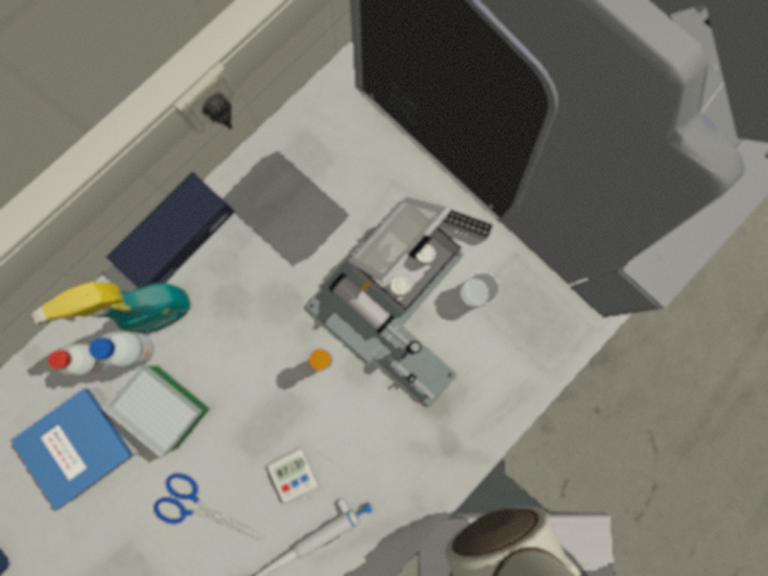

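```bash
cat > h.py <<'E'
import numpy as np,cv2
from workcell import sensors,camera,camera_params,bot
def ray(n,u,v):
    p=camera_params(n); K=np.array([[p['fx'],0,p['cx']],[0,p['fy'],p['cy']],[0,0,1.]])
    x=cv2.undistortPoints(np.array([[[u,v]]],float),K,np.array([p['k1'],0,0,0,0]))[0,0]
    return p['T'][:3,3],p['T'][:3,:3]@np.array([x[0],x[1],1])
def atz(n,u,v,z):
    o,d=ray(n,u,v); return o+d*(z-o[2])/d[2]
def proj(n,P):
    p=camera_params(n); K=np.array([[p['fx'],0,p['cx']],[0,p['fy'],p['cy']],[0,0,1.]])
    T=np.linalg.inv(p['T']); return cv2.projectPoints(np.atleast_2d(P).astype(float),T[:3,:3],T[:3,3],K,np.array([p['k1'],0,0,0,0]))[0][:,0]
def crop(n,u0,v0,u1,v1,s,f):
    im=camera(n)[v0:v1,u0:u1]; cv2.imwrite(f,cv2.resize(im,None,fx=s,fy=s,interpolation=cv2.INTER_CUBIC))
E
python3 - <<'E'
from h import *
crop("top",195,125,335,275,4,"pics/t1.png")
crop("side",225,115,375,285,3.5,"pics/s1.png")
E
```

```text
(no output)
```

View pics/t1.png

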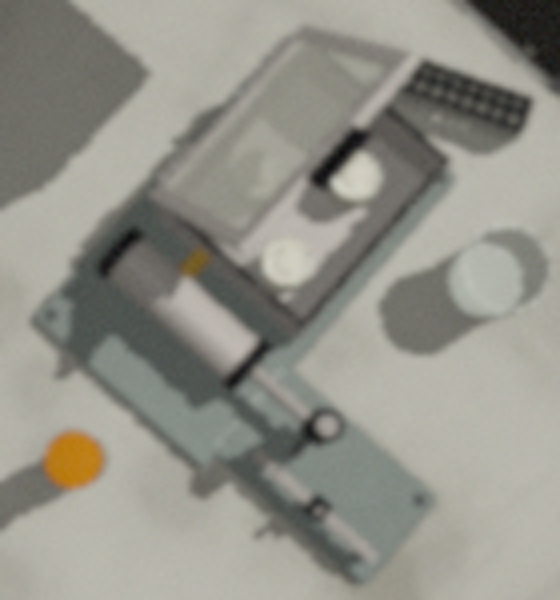

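View pics/s1.png

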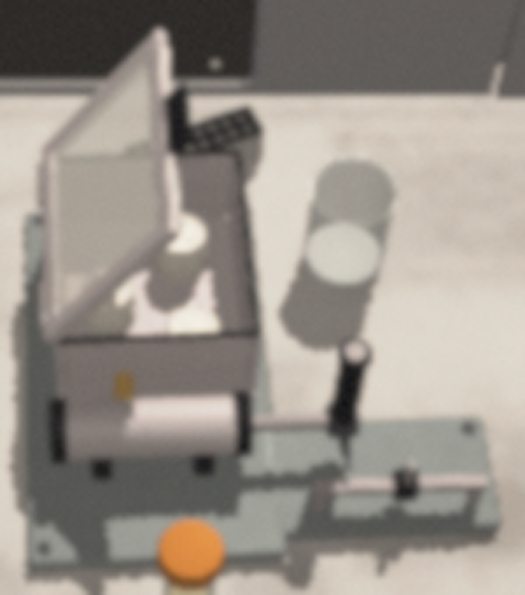

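```bash
cat > fit.py <<'E'
from h import *
from scipy.optimize import least_squares
t=lambda a,b:("top",a/4+195-.4,b/4+125-.4); s=lambda a,b:("side",a/3.5+225-.4,b/3.5+115-.4)
fixed=[((-.105,.105,.119),t(325,425)),((-.105,.105,.119),s(357,350)),
((-.06,.07,.082),t(297,328)),((-.06,-.07,.082),t(447,158)),((-.06,.07,.082),s(258,335)),((-.06,-.07,.082),s(238,155))]
lid=[((-.118,-.072,.004),t(413,52)),((-.118,.072,.004),t(235,252)),((-.118,-.072,.004),s(160,30)),((-.118,.072,.004),s(178,233))]
def W(P,x):
    c,sn=np.cos(x[2]),np.sin(x[2]); return np.array([x[0]+c*P[0]-sn*P[1],x[1]+sn*P[0]+c*P[1],P[2]])
def L(P,a): # lid point
    c,sn=np.cos(a),np.sin(a); return np.array([.056+c*P[0]+sn*P[2],P[1],.087-sn*P[0]+c*P[2]])
def res(x):
    r=[]
    for P,(n,u,v) in fixed: r+=list(proj(n,W(P,x))[0]-(u,v))
    for P,(n,u,v) in lid: r+=list(proj(n,W(L(P,x[3]),x))[0]-(u,v))
    return r
if __name__=="__main__":
    f=least_squares(res,[.5,.2,.7,.9],loss='soft_l1'); x=f.x; print(x,np.degrees(x[2:]));print(np.round(np.array(res(x)).reshape(-1,2),1))
    np.save("x.npy",x)
    print("grip",W((-.105,.105,.095),x),"edge",W(L((-.118,0,.004),x[3]),x),"hinge",W((.056,0,.087),x))
    i=lambda w:W((0,0,0),[0,0,-x[2]])
    for nm,q in (("fin top",t(318,505)),("fin side",s(405,478))):
        for z in(.045,.055):
            w=atz(*q,z); d=w[:2]-x[:2]; c,sn=np.cos(x[2]),np.sin(x[2]); print(nm,z,[c*d[0]+sn*d[1],-sn*d[0]+c*d[1]])
    for nm,q,z in(("tube",t(75,460),.115),("beaker",t(487,280),.07),("rack",t(470,95),.032)): 
        w=atz(*q,z);print(nm,w)
E
python3 fit.py
```

```text
[0.57971185 0.17544253 0.83832542 0.96010208] [48.03250816 55.00979736]
[[ 0.4 -0.4]
 [-1.5  0.4]
 [ 1.4  0.6]
 [ 1.3 -0.1]
 [ 0.3  0.8]
 [ 0.  -1.8]
 [ 0.2  0.6]
 [ 1.   0.2]
 [-1.2  0.9]
 [-1.9  1. ]]
grip [0.43142736 0.1675869  0.095     ] edge [0.57410239 0.16920548 0.18596526] hinge [0.61715955 0.21707989 0.087     ]
fin top 0.045 [np.float64(-0.13707373392994573), np.float64(0.14126249063208712)]
fin top 0.055 [np.float64(-0.13625251979212316), np.float64(0.1414769243393076)]
fin side 0.045 [np.float64(-0.13774314903120408), np.float64(0.14446984000171345)]
fin side 0.055 [np.float64(-0.13567964417348324), np.float64(0.14966754156507528)]
tube [0.41306658 0.31048656 0.115     ]
beaker [0.51775435 0.063316   0.07      ]
rack [0.6431339  0.06207281 0.032     ]
```

The pictures show the lid open about 55°, its tab at top-crop (340,160). The handle cap is at top-crop (325,425), the rider and fin at (318,506), and the tall machine beyond the box. The fit agrees to within 2 px and puts the fin near draw 0.032. I'll draw the arm back first, then swing in.

```bash
python3 -m jog '[[[-0.2,0.6,0.2,1,0],[-0.2,0.6,0.2,1,0],[-0.2,0.6,0.2,1,0],[-0.2,0.6,0.2,1,0],[-0.2,0.6,0.2,1,0],[-0.2,0.6,0.2,0.4,0],[-0.1,0.6,0,0,0],[0,0,0,0,0]]]' && python3 -m jog '[[[0.5,0.5,0,0,0],[0.5,0.5,0,0,0],[0.5,0.5,0,0,0],[0.5,0.6,0,0,0],[0.5,0.6,0,0,0],[0.4,0.6,0,0,0],[0.4,0.6,0,0,0],[0.1,0.6,0,0,0]]]'
```

```text
time: 1.0
ee_pos: [0.1306, -0.3016, 0.2926]
tcp_rot: [179.9, 0.0, 47.9]
wrist_force: [0.6, -1.3, 0.9]
opening: -0.0001
grasp_force: 0.0
time: 1.8
ee_pos: [0.3027, -0.0775, 0.2906]
tcp_rot: [-180.0, 0.0, 47.9]
wrist_force: [-0.0, 0.3, -0.1]
opening: -0.0003
grasp_force: 0.0
```

```bash
python3 -m jog '[[[0.1,0.7,0,0,0],[0.1,0.7,0,0,0],[0.1,0.7,0,0,0],[0.1,0.7,0,0,0],[0.2,0.7,0,0,0],[0.2,0.7,0,0,0],[0.3,0.7,0,0,0],[0.3,0.7,0,0,0]]]' && python3 -m jog '[[[0.6,0,0,0,0],[0.6,0,0,0,0],[0.6,0,0,0,0],[0.6,0,0,0,0],[0.6,0,0,0,0],[0.6,0,0,0,0],[0.4,0,0,0,0],[0,0,0,0,0]]]'
```

```text
time: 2.6
ee_pos: [0.3718, 0.2031, 0.291]
tcp_rot: [180.0, -0.0, 47.9]
wrist_force: [-0.0, -1.1, 0.3]
opening: 0.0001
grasp_force: 0.0
time: 3.4
ee_pos: [0.5734, 0.201, 0.2888]
tcp_rot: [-179.9, 0.1, 47.8]
wrist_force: [0.3, 0.2, 0.4]
opening: -0.0001
grasp_force: 0.0
```

```bash
python3 -m jog '[[[0,0,-0.5,0,0],[0,0,-0.5,0,0],[0,0,-0.4,0,0],[0,0,-0.4,0,0],[0,0,-0.2,0,0]]]' && python3 -m jog '[[[-0.06,-0.07,-0.2,0,0],[-0.06,-0.07,-0.2,0,0],[-0.06,-0.07,-0.2,0,0],[-0.06,-0.07,-0.2,0,0],[0,0,0,0,0]]]'
python3 - <<'E'
from h import *
crop("side",225,75,375,285,2.5,"pics/s2.png")
E
```

```text
time: 3.9
ee_pos: [0.5702, 0.2011, 0.1893]
tcp_rot: [-179.9, 0.1, 47.9]
wrist_force: [-1.0, 0.0, 0.1]
opening: 0.0
grasp_force: 0.0
time: 4.4
ee_pos: [0.5585, 0.1869, 0.1507]
tcp_rot: [-180.0, 0.1, 47.9]
wrist_force: [0.2, 0.6, 0.5]
opening: 0.0001
grasp_force: 0.0
```

View pics/s2.png

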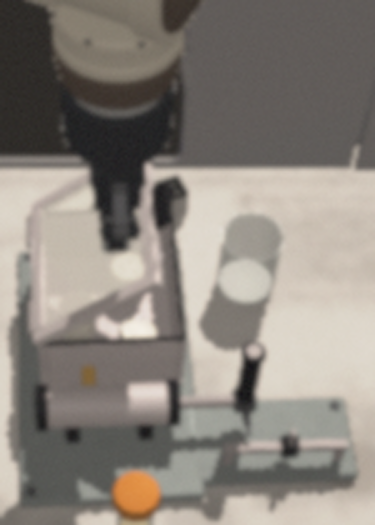

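The closed fingers are on the outer face of the lid, with the tip at about (118,245) and the lid still open in front of them. I'll keep pushing down.

```bash
python3 -m jog '[[[-0.06,-0.07,-0.2,0,0],[-0.06,-0.07,-0.2,0,0],[-0.06,-0.07,-0.2,0,0],[0,0,0,0,0]]]' && python3 -m jog '[[[-0.06,-0.07,-0.2,0,0],[-0.06,-0.07,-0.2,0,0],[0,0,-0.1,0,0],[0,0,0,0,0]]]'
```

```text
time: 4.85
ee_pos: [0.5493, 0.1762, 0.1198]
tcp_rot: [-179.9, 0.1, 47.9]
wrist_force: [0.2, 0.4, -0.5]
opening: -0.0002
grasp_force: 0.0
time: 5.25
ee_pos: [0.5436, 0.1693, 0.0951]
tcp_rot: [-180.0, 0.1, 47.9]
wrist_force: [0.1, 0.7, -0.9]
opening: 0.0
grasp_force: 0.0
```

```bash
python3 -m jog '[[[0,0,-0.08,0,0],[0,0,-0.08,0,0],[0,0,0,0,0]]]'
python3 - <<'E'
from h import *
crop("side",225,75,375,285,2.5,"pics/s3.png")
E
```

```text
time: 5.55
ee_pos: [0.5445, 0.1698, 0.0899]
tcp_rot: [179.9, -0.1, 47.9]
wrist_force: [-5.2, -2.2, 12.5]
opening: -0.0001
grasp_force: 6.5
```

View pics/s3.png

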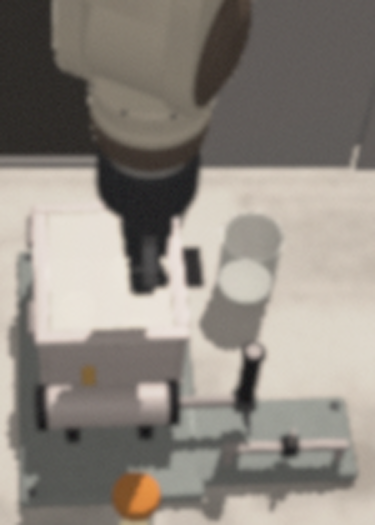

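The lid lies flat, its tab at (192,267), and the fingers press on it with 12 N. I'll hold briefly, then lift, open and move over the handle.

```bash
python3 -m jog '[[[0,0,-0.03,0,0],[0,0,0,0,0],[0,0,0,0,0]]]' && python3 -m jog '[[[0,0,0.4,0,0],[0,0,0.6,0,0],[0,0,0.6,0,0],[0,0,0.6,0,0],[0,0,0,0,0]]]' 60 && python3 -m jog '[[[-0.4,0,0,0,1],[-0.5,0,0,0,1],[-0.5,0,0,0,1],[-0.5,0,0,0,1],[-0.36,-0.04,0,0,1],[0,0,0,0,1],[0,0,0,0,1]]]'
python3 - <<'E'
from h import *
from fit import W,L
x=np.load("x.npy"); im=camera("top")
cv2.imwrite("pics/t2.png",cv2.resize(im[105:275,185:345],None,fx=3.5,fy=3.5,interpolation=cv2.INTER_CUBIC))
print(sensors.get_obs()["ee_pos"])
E
```

```text
time: 5.9
ee_pos: [0.5446, 0.1698, 0.0898]
tcp_rot: [179.9, -0.1, 47.9]
wrist_force: [-8.6, -3.2, 21.3]
opening: -0.0001
grasp_force: 10.8
time: 6.4
ee_pos: [0.5457, 0.1703, 0.2012]
tcp_rot: [179.8, -0.3, 47.9]
wrist_force: [-0.1, 0.3, -0.4]
opening: -0.0001
grasp_force: 0.0
time: 7.1
ee_pos: [0.4316, 0.1679, 0.1966]
tcp_rot: [180.0, -0.0, 47.9]
wrist_force: [-0.1, -0.1, 0.6]
opening: 0.0854
grasp_force: 0.0
[0.43186452 0.16783531 0.19653623]
```

View pics/t2.png

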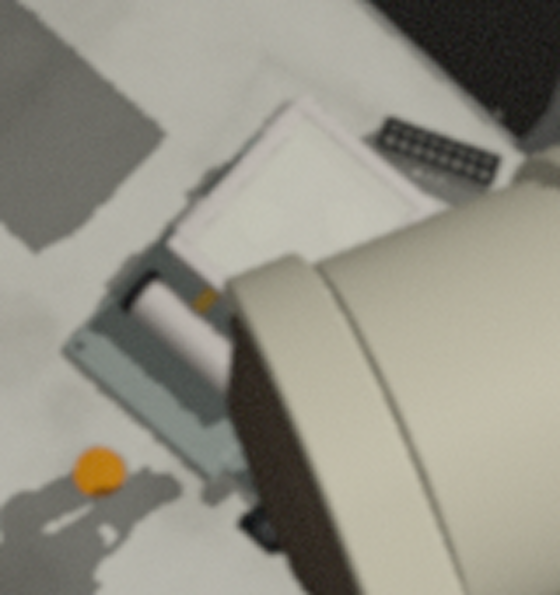

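The top view shows the lid shut and the arm hiding the handle. Now I'll go down onto the handle, checking force partway.

```bash
python3 -m jog '[[[0,0,-0.4,0,1],[0,0,-0.4,0,1],[0,0,-0.4,0,1],[0,0,-0.4,0,1],[0,0,-0.4,0,1],[0,0,-0.4,0,1],[0,0,0,0,1]]]' 60 && python3 -m jog '[[[0,0,0,0,0.5],[0,0,0,0,0.3],[0,0,0,0,0],[0,0,0,0,0],[0,0,0,0,0],[0,0,0,0,0]]]' 60;  python3 - <<'E'
from h import *
crop("side",245,105,385,255,4,"pics/s4.png")
E
```

```text
time: 7.85
ee_pos: [0.4305, 0.1671, 0.0739]
tcp_rot: [-179.9, 0.2, 47.9]
wrist_force: [-1.2, 0.2, -0.5]
opening: 0.0858
grasp_force: 0.0
time: 8.45
ee_pos: [0.4312, 0.1682, 0.0771]
tcp_rot: [-180.0, -0.1, 47.9]
wrist_force: [-2.3, 4.2, 1.4]
opening: 0.0145
grasp_force: 99.3
```

View pics/s4.png

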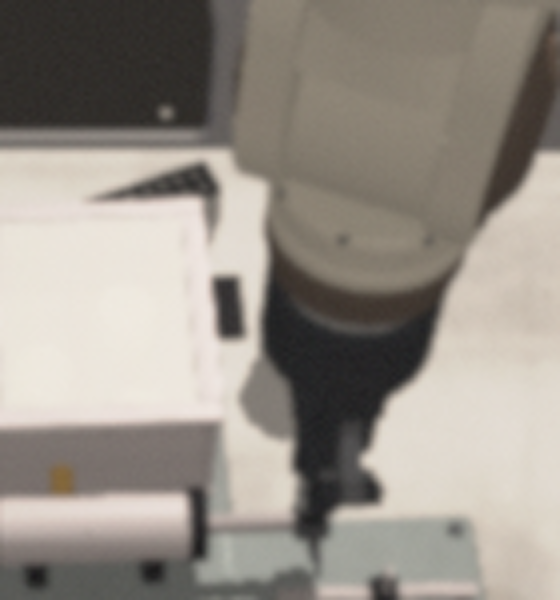

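The fingers hold the handle, gripped at (315,510), with the pointer just below it at about (318,550) and the rider at (385,585). I'll pull 30 mm first, then compare pointer and fin.

```bash
python3 -m jog '[[[-0.067,-0.074,0,0,0],[-0.067,-0.074,0,0,0],[-0.067,-0.074,0,0,0],[-0.067,-0.074,0,0,0],[-0.067,-0.074,0,0,0],[-0.067,-0.074,0,0,0],[0,0,0,0,0],[0,0,0,0,0]]]';  python3 - <<'E'
from h import *
im=np.mean([camera("side")[215:270,305:375].astype(float) for _ in range(8)],0)
cv2.imwrite("pics/s5.png",cv2.resize(im.astype(np.uint8),None,fx=10,fy=10,interpolation=cv2.INTER_CUBIC))
o=sensors.get_obs();print(o["ee_pos"],o["opening"],o["grasp_force"])
from fit import W
x=np.load("x.npy")
a=proj("side",[W((-.137,.141,.045),x),W((-.137,.131,.045),x),W((-.137,.121,.045),x),W((-.147,.141,.045),x)]); print((a-(305,215))*10+5)
E
```

```text
time: 9.3
ee_pos: [0.4115, 0.1464, 0.0771]
tcp_rot: [-180.0, -0.1, 47.9]
wrist_force: [1.0, 8.9, -0.3]
opening: 0.0143
grasp_force: 99.6
[0.41154969 0.14651073 0.07710435] 0.014630415495574894 99.61823254823685
[[351.8356265  351.27533389]
 [344.55860506 306.70418684]
 [337.37999026 262.69653094]
 [402.3099809  349.12331022]]
```

View pics/s5.png

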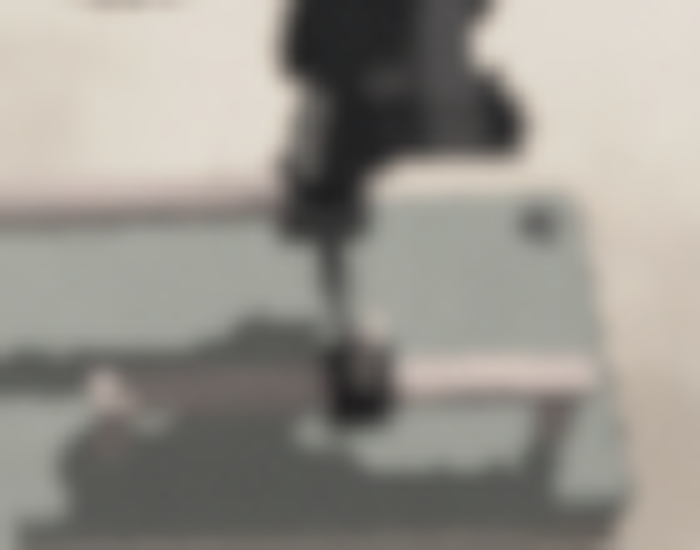

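Run:
```python
from h import *
from fit import W,t,s
x=np.load("x.npy"); c,sn=np.cos(x[2]),np.sin(x[2])
app=lambda w:np.array([[c,sn],[-sn,c]])@(w[:2]-x[:2])
print("cap",app(atz(*t(325,425),.119)),app(atz(*s(357,350),.119)))
im=np.mean([camera("side").astype(float) for _ in range(12)],0); np.save("m.npy",im)
g=im.mean(2)
print("cols",*range(330,352))
for r in range(238,258): print(r,*g[r,330:352].astype(int))
print("red-green"); d=im[...,2]-im[...,1]
for r in range(238,258): print(r,*d[r,330:352].astype(int))
for X in(-.131,-.136,-.141):
  for z in (.035,.045,.055): print(X,z,proj("side",[W((X,y,z),x) for y in(.13,.137,.144,.151)]).round(1).tolist())
```

```text
cap [-0.10491947  0.10630542] [-0.10788874  0.10433064]
cols 330 331 332 333 334 335 336 337 338 339 340 341 342 343 344 345 346 347 348 349 350 351
238 155 148 128 100 82 74 67 58 59 72 92 118 143 158 162 162 160 160 160 160 160 160
239 161 157 145 129 117 109 93 71 69 94 119 139 154 160 162 161 161 160 160 160 161 160
240 162 161 156 152 147 138 115 83 78 106 135 152 159 162 163 161 161 160 160 161 160 160
241 162 162 161 160 158 150 126 91 82 108 137 155 161 163 162 162 162 161 160 160 160 160
242 162 162 162 161 159 152 130 99 88 108 136 154 161 162 163 163 162 161 161 160 160 159
243 161 162 162 161 161 154 135 106 94 112 137 154 161 162 163 163 162 161 161 161 161 159
244 159 159 160 161 160 155 141 117 103 116 140 155 161 163 163 162 162 161 161 162 161 160
245 149 150 153 155 155 153 144 127 111 120 141 157 164 164 163 162 162 162 161 162 162 161
246 128 128 133 137 137 137 135 126 115 119 140 159 169 169 164 162 162 161 162 162 161 160
247 103 103 106 108 108 111 118 121 114 112 130 154 169 168 163 162 162 161 161 161 161 160
248 89 90 90 90 91 96 107 114 105 98 112 136 153 
[... 1940 characters left out ...]
0.131 0.035 [[335.3, 247.3], [335.8, 250.3], [336.2, 253.5], [336.7, 256.6]]
-0.131 0.045 [[335.9, 244.9], [336.4, 248.0], [336.9, 251.1], [337.4, 254.3]]
-0.131 0.055 [[336.5, 242.4], [337.0, 245.5], [337.5, 248.7], [338.0, 251.9]]
-0.136 0.035 [[337.8, 247.1], [338.2, 250.2], [338.8, 253.4], [339.3, 256.5]]
-0.136 0.045 [[338.4, 244.7], [338.9, 247.9], [339.4, 251.0], [339.9, 254.2]]
-0.136 0.055 [[339.0, 242.3], [339.5, 245.4], [340.1, 248.6], [340.6, 251.8]]
-0.141 0.035 [[340.2, 247.0], [340.7, 250.1], [341.3, 253.3], [341.8, 256.4]]
-0.141 0.045 [[340.9, 244.6], [341.4, 247.8], [341.9, 250.9], [342.5, 254.1]]
-0.141 0.055 [[341.6, 242.2], [342.1, 245.3], [342.6, 248.5], [343.1, 251.7]]
```

```bash
python3 -m jog '[[[-0.024,-0.026,0,0,0],[-0.024,-0.026,0,0,0],[0,0,0,0,0],[0,0,0,0,0]]]';  python3 - <<'E'
from h import *
im=np.mean([camera("side").astype(float) for _ in range(12)],0)
g=im.mean(2); d=im[...,2]-im[...,1]
print("cols",*range(332,350))
for r in range(238,254): print(r,*g[r,332:350].astype(int),"|",*d[r,336:348].round(1))
cv2.imwrite("pics/s6.png",cv2.resize(im[230:262,320:365].clip(0,255).astype(np.uint8),None,fx=16,fy=16,interpolation=cv2.INTER_CUBIC))
o=sensors.get_obs();print(o["ee_pos"])
E
```

```text
time: 10.7
ee_pos: [0.4092, 0.1439, 0.0771]
tcp_rot: [-180.0, -0.1, 47.9]
wrist_force: [0.4, 8.3, -0.4]
opening: 0.0148
grasp_force: 99.6
cols 332 333 334 335 336 337 338 339 340 341 342 343 344 345 346 347 348 349
238 153 144 123 98 82 75 64 57 60 74 96 123 147 158 160 160 160 160 | -0.8 -0.2 0.2 0.8 0.7 -0.1 -0.7 -1.5 -2.2 -2.2 -2.3 -2.3
239 161 155 143 128 116 103 83 67 74 98 123 141 155 160 161 161 161 160 | -0.9 -0.9 -0.6 0.1 0.2 -0.8 -1.4 -2.2 -2.0 -2.6 -2.4 -2.2
240 161 160 156 150 143 128 102 78 88 120 144 155 160 162 161 161 160 160 | -1.7 -1.3 -1.2 0.4 0.2 -1.1 -2.0 -2.7 -2.3 -2.2 -2.4 -2.3
241 162 161 160 158 154 142 115 86 94 126 151 160 163 162 161 161 160 160 | -1.9 -1.8 -1.2 -0.1 0.4 -0.8 -1.6 -1.9 -2.1 -2.3 -1.9 -2.5
242 162 161 161 160 157 148 123 92 94 125 150 161 163 163 161 161 161 161 | -2.2 -1.8 -1.6 -0.3 0.7 -0.4 -1.3 -2.0 -2.1 -1.9 -1.8 -2.2
243 161 162 161 160 158 150 128 98 95 122 147 159 163 163 162 161 161 161 | -1.7 -1.7 -1.3 -0.4 0.7 0.2 -1.0 -1.6 -1.5 -1.7 -1.8 -1.8
244 161 161 160 159 157 151 134 110 103 125 148 159 162 163 162 161 162 162 | -1.8 -1.4 
[... 506 characters left out ...]
62 161 161 161 | -0.2 -1.0 -0.8 -0.6 2.3 5.6 6.8 4.2 0.9 -1.2 -1.6 -1.9
249 88 87 87 86 82 75 75 79 85 101 118 129 141 156 163 163 164 163 | 0.1 -0.3 -0.6 0.2 3.1 6.3 6.9 4.1 1.1 -0.2 -0.1 -0.4
250 89 88 88 86 78 64 51 53 70 87 95 106 133 160 172 174 174 173 | 0.9 0.6 1.0 1.8 4.2 5.5 5.9 4.2 3.0 3.4 4.3 5.2
251 95 94 93 90 82 63 44 46 67 82 85 97 134 169 184 187 187 188 | 3.6 2.9 1.9 2.5 3.7 5.0 5.2 4.7 6.5 9.2 10.8 11.0
252 101 101 100 97 88 69 47 44 62 75 77 90 132 169 186 190 190 190 | 5.7 5.2 3.1 2.9 3.7 5.0 4.8 5.8 8.8 12.0 13.2 13.9
253 102 102 102 100 92 74 49 40 52 63 64 79 118 154 172 176 175 173 | 6.8 5.6 3.0 2.2 3.2 4.0 3.9 4.9 8.9 11.5 12.9 13.4
[0.40921914 0.14394159 0.07711981]
```

View pics/s6.png

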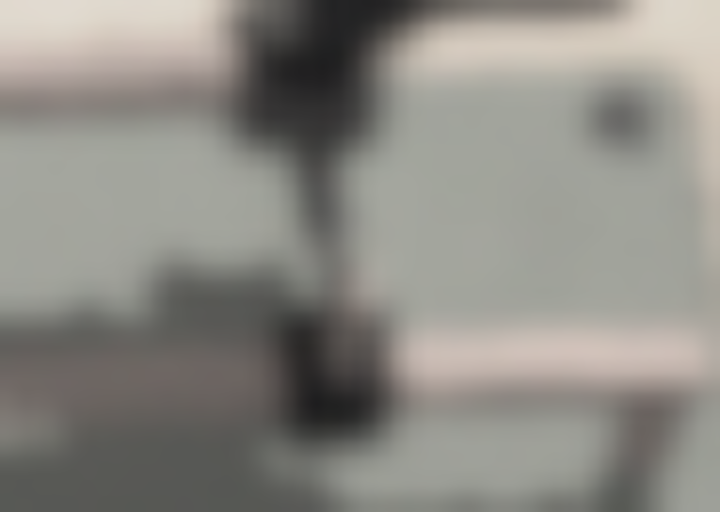

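The pointer, about (335,270), ends just left of the fin at (345,320), roughly 1.5 mm short. I'll pull another 1 mm, let it settle, check and hand in.

```bash
python3 -m jog '[[[-0.013,-0.015,0,0,0],[0,0,0,0,0],[0,0,0,0,0],[0,0,0,0,0],[0,0,0,0,0],[0,0,0,0,0],[0,0,0,0,0],[0,0,0,0,0]]]';  python3 - <<'E'
from h import *
im=np.mean([camera("side").astype(float) for _ in range(12)],0)
g=162-im.mean(2)[241:247,337:344]; print(((g.clip(0)**2)*np.arange(337,344)).sum(1)/(g.clip(0)**2).sum(1))
d=(im[...,2]-im[...,1])[247:250,338:345]; print(((d.clip(0))*np.arange(338,345)).sum(1)/d.clip(0).sum(1))
print(sensors.get_obs()["ee_pos"])
E
```

```text
time: 12.1
ee_pos: [0.4086, 0.1432, 0.0771]
tcp_rot: [-180.0, -0.1, 47.9]
wrist_force: [0.6, 9.8, -0.9]
opening: 0.0143
grasp_force: 99.6
[339.86951926 339.94409282 340.06437813 340.24113014 340.33248084
 339.84516389]
[341.75824176 341.66       341.49545455]
[0.40855886 0.14320526 0.07711302]
```

```bash
python3 -c "
from workcell import ticket
print(ticket.job_done())"
```

```text
the job is handed in; nothing more can be done
None
```

I handed the job in with the lid shut and the gripper still holding the handle; by my last camera measurement the pointer was about 1 mm from the fin, and no verdict came back.

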